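Hang the slide rack on both hooks and close the drying hood

TASK

Take the slide rack by its orange tab and hang it in the drying station, with both ends of its bar fully down in the two hooks; make sure that both are seated before you let go. Then lower the clear hood gently, all the way down onto its stop, and let go of it. Leave the other things on the bench where they are.

Things in the scene. Friction and masses are not known exactly. Their poses are not given: they have to be found in the camera images.
- station: drying station, fixed: a white open-topped tank 140 (x) x 202 (y) mm, rim 105 mm high, walls and floor 6 mm. Origin: centre of its underside; its front (with the dial) faces its own -x. Two upturned steel hooks stand inside, one by each end wall; a clear hood is hinged on its rear rim
- hook_left (a point): where the axis of the rack's bar lies when seated in the hook at the station's +y end: 115 mm high, 10 mm to -x and 76 mm to +y of the station's origin; axes as the station's. The hook is a U of 6 mm wire, open upward, square to the station's y: 12 mm clear at the bottom, splaying evenly to 30 mm between its tips, 22 mm above this point
- hook_right (a point): the same for the hook at the station's -y end (76 mm to its -y)
- rack: slide rack, loose, about 0.2 kg: a steel frame 128 mm long (its y) and 44 mm wide (its x) with fixed glass slides up to 82 mm high. Origin: centre of its underside, on the bench at the start. A round bar, 8 mm thick and 170 mm long, runs along y, 95 mm above the origin; its ends project as ears. Either ear may go in either hook. Hung, it is 20 mm above the bench and has 9 mm end play each way
- rack_tab (a point): centre of the rack's upright orange grip tab in the middle of the bar, 113 mm above the rack's underside; the tab is 10 mm thick in the rack's x (pinch it across x), 30 mm in y and 34 mm high; axes as the rack's
- ear_a (a point): on the bar's axis, at the middle of the ear on the rack's +y end: 76 mm from the rack's centre, 95 mm above its underside
- ear_b (a point): the same for the ear on the rack's -y end
- hood (a joint): angle (rad) of the clear, blue-edged hood (140 x 202 x 60 mm): 0 = down on its stop on the tank rim, 2.0 = fully open; positive lifts the front edge up and over to the back. The hinge has friction (0.15 N m): it stays where it is left, but sinks shut by itself from somewhere below 0.3 rad. Closed, it clears the hung rack
- hood_hinge (a point): middle of the hood's hinge line, on the rear rim of the tank: 70 mm to the station's +x from its centre, 105 mm high; the hinge axis is the station's y
- hood_grip (a point): centre of the hood's grip: a black upright disc, 22 mm across, 18 mm thick, flat faces to the station's +y and -y, held 28 mm out from the hood's front. Hood closed: 168 mm to the station's -x of the hinge line and 30 mm above it; it goes round the hinge line with the hood. Pinched on its flat faces from above, it turns between the fingers as the hood swings
- slide_box: a blue and white slide box, 36x84x34 mm, standing left of the station; a bystander. Origin: centre of its underside
- blower_bulb: a red rubber dust blower, 53x122x53 mm, lying on the bench; a bystander. Origin: centre of its underside
- wash_bottle: a white wash bottle with a red cap and bent spout, 55x80 mm, 184 mm tall; a bystander. Origin: centre of its underside
- dropper_bottle: a small brown dropper bottle, 34 mm across, 102 mm tall; a bystander. Origin: centre of its underside
- loupe: a black loupe with a flat white handle, 30x66x20 mm, lying in front of the station; a bystander. Origin: centre of its underside
- sample_disc: a small round brass-coloured sample disc, 24 mm across, 10 mm high, beside the rack; a bystander. Origin: centre of its underside

How it is judged (in metres and radians):
On the way, in this order (a step that is already met when the one before it is completed fails the run):
1. both ears of the rack are seated in the hooks while the fingers still hold the rack (((distance between ear_a and hook_left below 0.012 m and z of ear_a in the frame of hook_left below 0.004 m and distance between ear_b and hook_right below 0.012 m and z of ear_b in the frame of hook_right below 0.004 m) or (distance between ear_a and hook_right below 0.012 m and z of ear_a in the frame of hook_right below 0.004 m and distance between ear_b and hook_left below 0.012 m and z of ear_b in the frame of hook_left below 0.004 m)) and contact force between the fingers and rack above 0.3 N), for 0.1 s.
2. the rack is let go, hanging in both hooks, with the hood still open (((distance between ear_a and hook_left below 0.012 m and z of ear_a in the frame of hook_left below 0.004 m and distance between ear_b and hook_right below 0.012 m and z of ear_b in the frame of hook_right below 0.004 m) or (distance between ear_a and hook_right below 0.012 m and z of ear_a in the frame of hook_right below 0.004 m and distance between ear_b and hook_left below 0.012 m and z of ear_b in the frame of hook_left below 0.004 m)) and contact force between the fingers and rack below 0.1 N and value of joint hood above 0.8 rad), for 0.3 s.
At the end, for the whole second after the job is handed in: each ear lies in its own hook (within 12 mm of the seat point, no more than 4 mm above it), the rack hangs still, the hood is closed to within 0.04 rad, and everything is released (((distance between ear_a and hook_left below 0.012 m and z of ear_a in the frame of hook_left below 0.004 m and distance between ear_b and hook_right below 0.012 m and z of ear_b in the frame of hook_right below 0.004 m) or (distance between ear_a and hook_right below 0.012 m and z of ear_a in the frame of hook_right below 0.004 m and distance between ear_b and hook_left below 0.012 m and z of ear_b in the frame of hook_left below 0.004 m)) and value of joint hood below 0.04 rad and linear speed of rack below 0.03 m/s and contact force between the fingers and station below 0.1 N); the robot touches nothing.
It fails at once if the hood comes down on its stop faster than 1.5 rad/s (about 0.25 m/s at its grip) (value of joint hood below 0.12 rad and velocity of joint hood below -1.5 rad/s).
It fails at once if a bystander is moved by more than 25 mm or tipped over (distance of any of slide_box, blower_bulb, wash_bottle, dropper_bottle, loupe, sample_disc from where it was at the start of the episode above 0.025 m or angle between any of wash_bottle, dropper_bottle's own z axis and vertical above 0.5 rad).
It also fails if it takes over 50 s, if anything falls off the work surface, if the arm or the gripper's body presses on something with over 40 N, if the wrist force passes 120 N, or if a joint passes its speed limit or range.

ROBOT

A 6-joint arm with a two-finger parallel gripper is mounted at the origin on the work surface; the furniture and walls round the work are solid. World frame = base frame: x ahead of the robot, y to its left, z up, the work surface at z = 0. Lengths are in m, angles in degrees, forces in N, time in s.
With the tool pointing down it reaches from about 0.325 to 0.775 m from the base axis. Payload 5.5 kg.
Tool frame: the origin (TCP) lies at the centre of the arm's flange, where the gripper is bolted on; the fingertips stand 182 mm ahead of it and the grasp point (between the pads) lies 163 mm ahead of it; z points along the fingers, y is the direction in which the jaws open and shut (so a half turn about z gives the same grasp; the last joint's range is limited). The gripper opens to 88 mm and grips with 3 to 60 N. Pads are 20 mm wide; open, the fingers measure 115 mm over their backs; the gripper's body (75 mm by 178 mm) begins 61 mm behind the grasp point.
Start: joints at [-66.389, 5.22, 70.514, -0, 104.267, -3.249], TCP at [0.271, -0.535, 0.405] pointing down, gripper open.
Joint ranges: [-164.24, 164.24], [-49.07, 125.15], [9.68, 141.18], [-86.29, 266.29], [3.28, 154.24], [-151.56, 151.56]. Speed limits (degrees/s): [147.25, 147.25, 172.46, 180, 180, 180].

INTERFACE

Orientations are given as [roll, pitch, yaw] about the fixed x, y, z axes, in that order (R = Rz(yaw) Ry(pitch) Rx(roll)).
In Python, from station import r gives the robot as it stands. The module is installed in compiled form; this text tells all that it offers. Calls block until the motion is done:
- r.reach(position, orientation): joint-space move of the TCP to a pose.
- r.servo_line(position, rotation=None, speed=0.15): straight line of the TCP; rotation=None keeps the orientation; speed is the mean speed in m/s.
- r.move_joints(angles): joint-space move.
- r.let_go() and r.grab(squeeze=None): open the fingers fully, or close them until they stop; squeeze is the grip in N (None keeps the last).
- r.wait(seconds).
- r.inverse_kinematics(position, orientation): joint angles nearest the present ones, or None.
- r.sense(): the state.
- r.snapshot(name): name is "scene" or "side" or "wrist"; returns a dict with "frame" (420x560x3 uint8, red, green, blue), "fx", "fy", "cx", "cy" (pixels), "dist_coeffs" ([k1, k2, p1, p2, k3] as OpenCV has them; the pictures are not rectified), "R" (3x3) and "t" (3): a world point X has camera coordinates R X + t. Camera axes: x right, y down, z forward; pixel columns grow to the right and rows downward; lengths in m; the calibration is good to about 2 mm. A picture is of the moment at which its call begins. There is no depth.
A pose or a line that the arm cannot do raises r.IKError and nothing moves.
- r.hand_in(): hands the job in, once; it reports no verdict.
The state is a dict: "clock": time; "joints": joint angles; "joint_vel": joint speeds; "joint_torque": joint torques, N m; "tcp_pos": TCP position; "orientation": TCP orientation; "contact_force": force on the tool from outside, world axes, zero at the start; "torque": the same for the moment, N m; "opening": finger opening in m.
Only numpy, scipy, OpenCV 4.12 (cv2) and the standard library are available. Lean on these libraries where they do the work, as an engineer would, in place of code of your own. Each camera call takes 0.05 s, during which the arm holds its last target. There are 200 camera calls.

## Working session

There is one attempt and no reset: what is moved stays moved. The work goes in short steps, each a Python script; the robot and the scene stay as the last script left them, time stands still between calls to the robot, and variables do not carry over. Pictures are saved under pics/ and viewed, and the job is handed in when it is done.

```bash
mkdir -p pics
cat > h.py <<'E'
from station import r
import numpy as np, cv2
def snap(n,f):
    s=r.snapshot(n); cv2.imwrite('pics/'+f+'.png',s['frame'][:,:,::-1]); np.save('pics/'+f+'.npy',s,allow_pickle=True); return s
def load(f): return np.load('pics/'+f+'.npy',allow_pickle=True).item()
def K(s): return np.array([[s['fx'],0,s['cx']],[0,s['fy'],s['cy']],[0,0,1.]])
def ray(s,uv):
    p=cv2.undistortPoints(np.array([[uv]],float),K(s),np.array(s['dist_coeffs'],float))[0,0]
    R=np.array(s['R']);t=np.array(s['t']); return -R.T@t, R.T@np.array([p[0],p[1],1])
def atz(s,uv,z):
    c,d=ray(s,uv); return c+d*(z-c[2])/d[2]
def tri(obs):
    A=np.zeros((3,3));b=np.zeros(3);L=[]
    for s,uv in obs:
        c,d=ray(s,uv);d=d/np.linalg.norm(d);P=np.eye(3)-np.outer(d,d);A+=P;b+=P@c;L.append((c,P))
    X=np.linalg.solve(A,b); return X,[np.linalg.norm(P@(X-c)) for c,P in L]
def proj(s,X):
    R=np.array(s['R'],float); return cv2.projectPoints(np.atleast_2d(np.array(X,float)),cv2.Rodrigues(R)[0],np.array(s['t'],float),K(s),np.array(s['dist_coeffs'],float))[0][:,0]
E
python3 - <<'E'
from h import *
for n in ('scene','side','wrist'):
    s=snap(n,n+'0'); print(n,-np.array(s['R']).T@s['t'],s['fx'])
print(r.sense())
E
```

```text
scene [-0.51304983  0.57326263  0.62075616] 522.3799177385072
side [0.1102     0.42379126 0.92620937] 439.5414188344736
wrist [ 0.33490612 -0.50326634  0.38321698] 331.66137917477397
{'clock': 0.15, 'joints': array([-6.63871569e+01,  5.25343013e+00,  7.05654167e+01, -1.55891307e-04,
        1.04266099e+02, -3.25023025e+00]), 'joint_vel': array([ 0.00379707, -0.14680932, -0.1180438 , -0.08735272, -0.01188567,
       -0.0445577 ]), 'joint_torque': array([ 2.40898647e-03, -4.47044814e+01, -4.06907701e+01,  6.99188118e-02,
        2.74129061e-02, -1.10548142e-04]), 'tcp_pos': array([ 0.27111993, -0.53530879,  0.40377006]), 'orientation': array([-1.79915182e+02, -4.66524404e-03,  2.68630316e+01]), 'contact_force': array([0.47371749, 0.65586275, 0.66210884]), 'torque': array([ 0.02522021, -0.01583646,  0.05174778]), 'opening': 0.08788673815583685}
```

View pics/scene0.png

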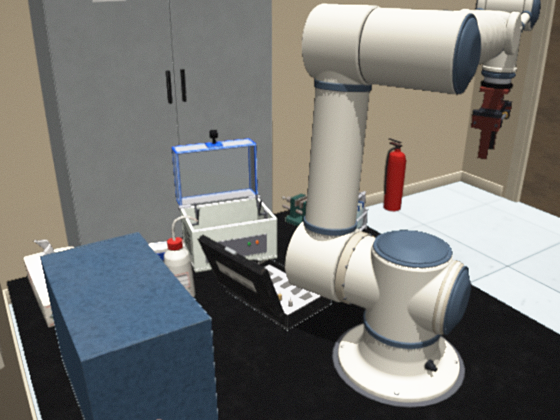

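View pics/side0.png

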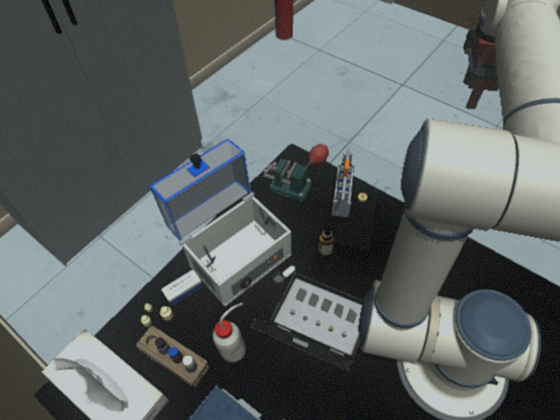

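View pics/wrist0.png

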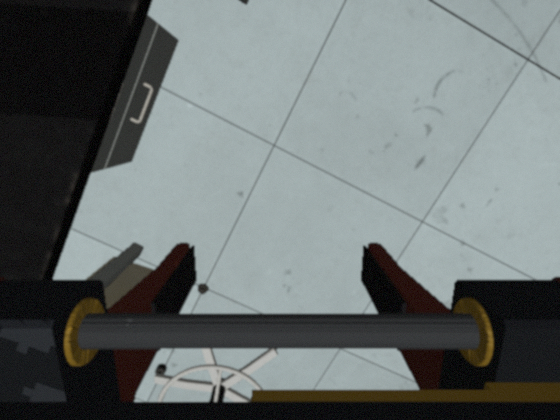

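The side view shows the station at about (238,245), the rack at (344,185) with its orange tab at (347,163), the disc at (362,197) and the open hood with its grip at (197,160). I'll enlarge that area.

Run:
```python
from h import *
s=load('side0');im=s['frame'][130:310,140:380,::-1]
cv2.imwrite('pics/side0z.png',cv2.resize(im,None,fx=3.3,fy=3.3,interpolation=cv2.INTER_CUBIC))
s=load('scene0');im=s['frame'][120:280,160:290,::-1]
cv2.imwrite('pics/scene0z.png',cv2.resize(im,None,fx=3.5,fy=3.5,interpolation=cv2.INTER_CUBIC))
```

```text
(no output)
```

View pics/side0z.png

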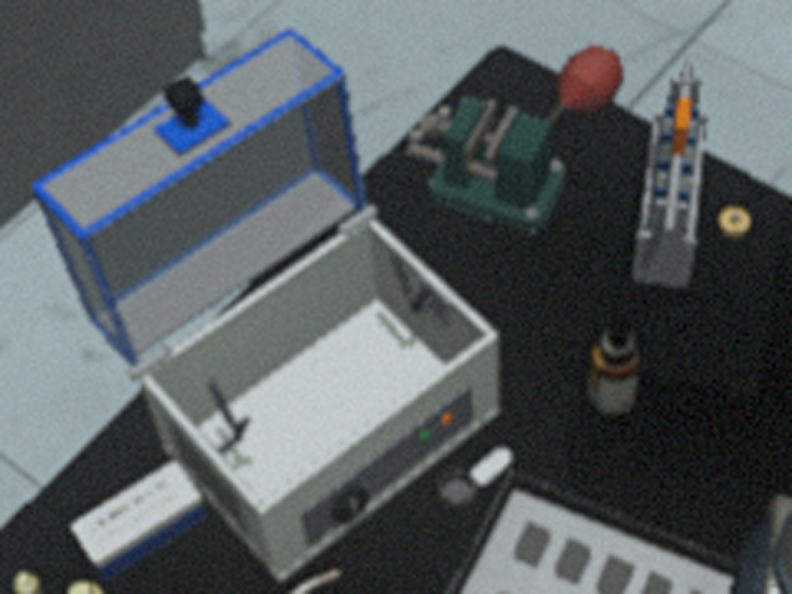

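View pics/scene0z.png

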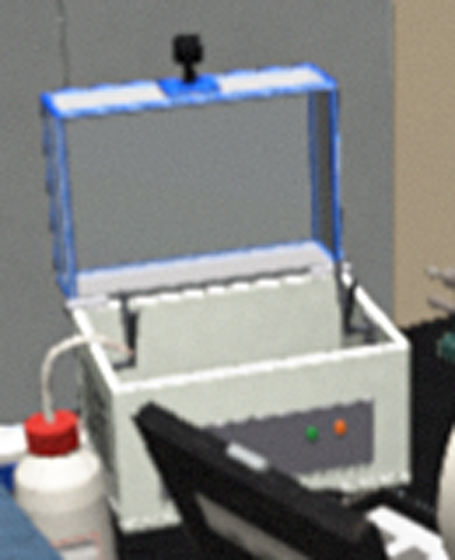

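Run:
```python
from h import *
s=load('side0');f=lambda x,y:(140+x/3.3,130+y/3.3)
for n,p in dict(FL=(265,510),FR=(497,333),RR=(373,220),RL=(146,378)).items(): print(n,atz(s,f(*p),.105))
print('tab',atz(s,f(683,125),.113),'tabtop',atz(s,f(684,100),.130))
print('bar far',atz(s,f(688,67),.095),'disc',atz(s,f(735,220),.01))
print('dropper',atz(s,f(618,335),.1),'loupe',atz(s,f(475,475),.01),'bulb',atz(s,f(590,78),.026))
print('rack base near',atz(s,f(635,280),0),atz(s,f(688,285),0))
print('vise top',atz(s,f(490,110),.08),atz(s,f(440,190),0.),atz(s,f(540,225),0.))
print('bottle',atz(s,(222,328),.17),'grip0',ray(s,f(184,95)))
```

```text
FL [0.47004409 0.18191835 0.105     ]
FR [ 0.43237064 -0.01181402  0.105     ]
RR [ 0.56164319 -0.03681933  0.105     ]
RL [0.5991474  0.15697992 0.105     ]
tab [ 0.42824884 -0.23936458  0.113     ] tabtop [ 0.43416055 -0.24688327  0.13      ]
bar far [ 0.46458024 -0.30807019  0.095     ] disc [ 0.38114389 -0.26231624  0.01      ]
dropper [ 0.36720584 -0.06220699  0.1       ] loupe [0.41043747 0.04391803 0.01      ] bulb [ 0.55391587 -0.30850966  0.026     ]
rack base near [ 0.41627912 -0.17187777  0.        ] [ 0.38033781 -0.19252471  0.        ]
vise top [ 0.57093457 -0.18980126  0.08      ] [ 0.59484872 -0.15264111  0.        ] [ 0.50773158 -0.17190028  0.        ]
bottle [0.38139152 0.26407997 0.17      ] grip0 (array([0.1102    , 0.42379126, 0.92620937]), array([ 0.57991877, -0.41987763, -0.73632353]))
```

Run:
```python
from h import *
a=load('side0');b=load('scene0')
fa=lambda x,y:(140+x/3.3,130+y/3.3); fb=lambda x,y:(160+x/3.5,120+y/3.5)
T=lambda n,p,q:print(n,*tri([(a,fa(*p)),(b,fb(*q))]))
T('grip',(184,92),(187,47))
T('hood FR top(front in)',(343,72),(337,85))
T('hood RR',(290,33),(312,68))
T('hood L near',(85,235),(62,110))
T('rim FR',(497,333),(407,345))
T('rim FL',(265,510),(122,390))
T('rim RL',(146,378),(72,305))
yaw=np.radians(-11);X=np.array([np.cos(yaw),np.sin(yaw)])
c=np.array([.5158,.0726])
for th in (1.2,1.4,1.6,1.8,2.0):
    al=np.arctan2(30,168)+th;d=.1707
    P=np.r_[c+X*(.07-d*np.cos(al)),.105+d*np.sin(al)]
    print(th,P,proj(a,P),proj(b,P))
print(fa(184,92),fb(187,47))
```

```text
grip [0.62722376 0.0477308  0.2717804 ] [np.float64(0.0010117921566116064), np.float64(0.0010117921566116263)]
hood FR top(front in) [ 0.57988043 -0.04534488  0.24073242] [np.float64(0.0018795192039585762), np.float64(0.001879519203958572)]
hood RR [ 0.63305056 -0.05387201  0.23859935] [np.float64(0.0024629952706001785), np.float64(0.0024629952706001416)]
hood L near [0.61476333 0.15042591 0.2459806 ] [np.float64(0.002627920793100834), np.float64(0.0026279207931008157)]
rim FR [ 0.43313138 -0.01416157  0.10246365] [np.float64(0.0009615339403849804), np.float64(0.000961533940385078)]
rim FL [0.47043153 0.17882491 0.10275508] [np.float64(0.002471706567887161), np.float64(0.0024717065678872014)]
rim RL [0.59526569 0.15885393 0.1114403 ] [np.float64(0.00022063874189888144), np.float64(0.0002206387418988525)]
1.2 [0.55219568 0.0655254  0.27249495] [[217.56154609 179.51215857]] [[219.98623307 141.75145363]]
1.4 [0.58550462 0.05905079 0.27569702] [[207.07331411 168.80505621]] [[216.20420333 136.66255698]]
1.6 [0.61877407 0.05258387 0.27209393] [[197.49513679 160.73734508]] [[212.72185653 134.50827896]]
1.8 [0.65067768 0.04638244 0.26182934] [[189.29738886 155.59280705]] [[209.66679278 135.17469822]]
2.0 [0.67994354 0.04069373 0.24531245] [[182.79827124 153.41922896]] [[207.13073294 138.43439667]]
(195.75757575757575, 157.87878787878788) (213.42857142857144, 133.42857142857142)
```

Run:
```python
from h import *
r.reach([.430,-.242,.40],[180,0,119])
s=snap('wrist','w1'); print(r.sense()['clock'],r.sense()['joints'],r.sense()['tcp_pos'])
y=np.radians(29);Y=np.array([-np.sin(y),np.cos(y)]);c=np.array([.43,-.242])
for k in (0,.015,-.015): print('tabtop',proj(s,np.r_[c+Y*k,.130]))
for k in (.085,-.085): print('bar',proj(s,np.r_[c+Y*k,.095]))
```

```text
1.4583 [-3.34071749e+01 -1.12353879e+01  8.68780611e+01 -1.68556097e-02
  1.04361889e+02 -6.22801019e+01] [ 0.42980085 -0.24280646  0.39993187]
tabtop [[279.53098256 215.44805461]]
tabtop [[279.52727598 196.72837449]]
tabtop [[279.53460853 233.60411031]]
bar [[279.37170641 103.5189903 ]]
bar [[279.42834326 291.22186177]]
```

View pics/w1.png

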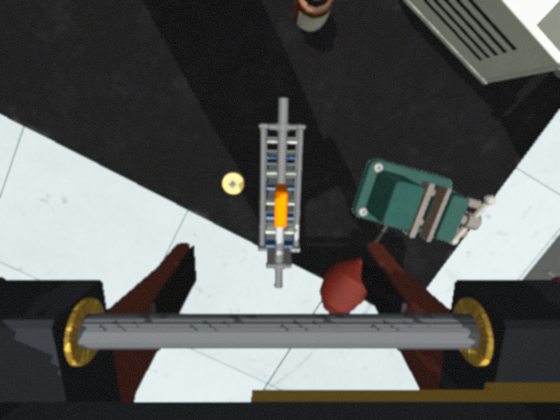

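Wrist view: bar ends are at (283,98) and (278,286), and the tab at (281,206). That is only a few mm and about 1.5° off the estimate. I'll correct and pick.

Run:
```python
from h import *
s=load('w1')
A=atz(s,(283.5,98),.095);B=atz(s,(278.5,286.5),.095);c=(A+B)/2;d=A-B
print(A,B,c,np.linalg.norm(d),'tabtop',atz(s,(281.5,188),.13),atz(s,(281,223),.13))
yaw=np.degrees(np.arctan2(-d[0],d[1]));print('yaw',yaw)
o=[180,0,yaw+90]
r.reach([c[0],c[1],.36],o)
r.servo_line([c[0],c[1],.118+.163],speed=.1)
r.grab(30); st=r.sense();print(st['opening'],st['contact_force'],st['clock'])
r.servo_line([c[0],c[1],.118+.163+.15],speed=.15)
r.wait(.2);st=r.sense();print(st['opening'],st['contact_force'],st['torque'],st['clock'],st['tcp_pos'])
snap('wrist','w2');snap('side','s2')
```

```text
[ 0.38966128 -0.16230415  0.095     ] [ 0.46803308 -0.31242578  0.095     ] [ 0.42884718 -0.23736497  0.095     ] 0.16934769444259418 tabtop [ 0.4207347  -0.22216914  0.13      ] [ 0.43400937 -0.24684955  0.13      ]
yaw 27.56705188203026
0.010108896152298083 [ 0.01577061 -0.1384816   0.26484721] 3.8583
0.009886080060081364 [-0.27475831  0.45557094 -3.68109982] [-0.02992459 -0.13371694 -0.04093667] 5.2083 [ 0.4288551  -0.23737073  0.43004595]
```

View pics/w2.png

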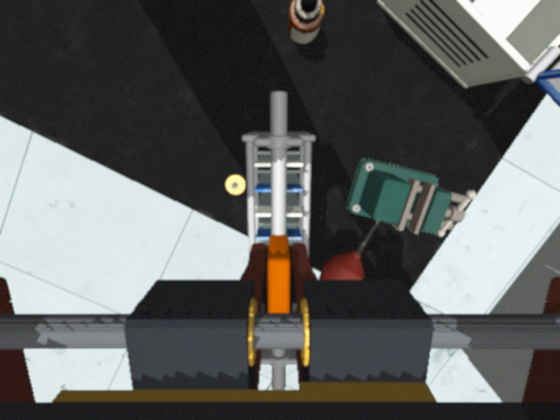

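View pics/s2.png

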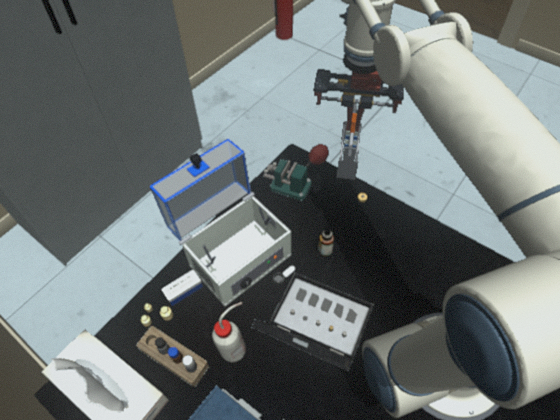

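```bash
cat >> h.py <<'E'
from scipy.spatial.transform import Rotation as Ro
def pose(P,yaw,phi):  # bar centre, station yaw deg, lean of the gripper to station -x deg; -> tcp, rpy
    yv=[-np.sin(np.radians(yaw)),np.cos(np.radians(yaw)),0]
    R=Ro.from_rotvec(-np.radians(phi)*np.array(yv))*Ro.from_euler('xyz',[180,0,yaw+90],degrees=True)
    return np.array(P)-R.apply([0,0,1])*.186, R.as_euler('xyz',degrees=True)
E
python3 - <<'E'
from h import *
p,o=pose([.506,.0745,.28],-11,0); print(p,o)
for ph in (0,14):
  for z in (.28,.115):
    q=pose([.506,.0745,z],-11,ph); print(r.inverse_kinematics(*q))
r.reach(p,o); r.wait(.3)
s=snap('wrist','w3'); snap('side','s3'); st=r.sense(); print(st['clock'],st['tcp_pos'],st['orientation'])
c=np.array([.5158,.0726]);y=np.radians(-11);X=np.array([np.cos(y),np.sin(y)]);Y=np.array([-X[1],X[0]])
for n,a,b,z in [('hookL',-.01,.076,.115),('tipA',-.025,.076,.137),('tipB',.005,.076,.137),('RL',.07,.101,.105),('FL',-.07,.101,.105)]:
    print(n,proj(s,np.r_[c+X*a+Y*b,z]))
E
```

```text
[0.506  0.0745 0.466 ] [180.   0.  79.]
[ 4.56400261e+00 -7.15909830e+00  7.64922735e+01 -2.54444375e-14
  1.10666825e+02  1.55640026e+01]
[ 4.56400261e+00 -8.26902489e+00  9.42565648e+01 -2.54444375e-14
  9.40124601e+01  1.55640026e+01]
[  7.62515915 -19.55972462  88.05804023  -4.47699201  98.18347568
  17.46997585]
[  7.62515915 -21.16016318 106.05614269  -4.47678236  81.83516551
  18.74558994]
6.9333 [0.50605132 0.07402579 0.4659496 ] [-1.79996844e+02  2.87742375e-03  7.89554249e+01]
hookL [[278.10231707 115.32113754]]
tipA [[261.29336488 114.91522718]]
tipB [[294.90360373 114.89974903]]
RL [[360.96410757  88.43897911]]
FL [[215.93318334  88.51691037]]
```

View pics/w3.png

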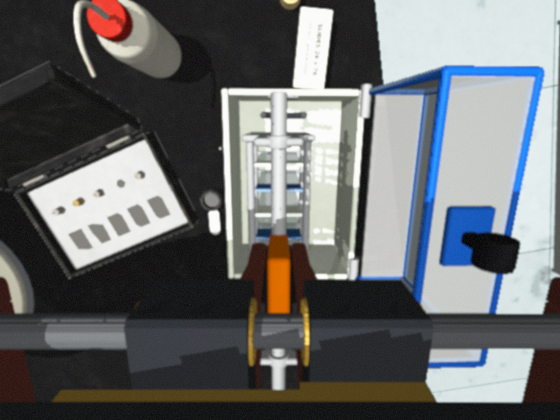

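View pics/s3.png

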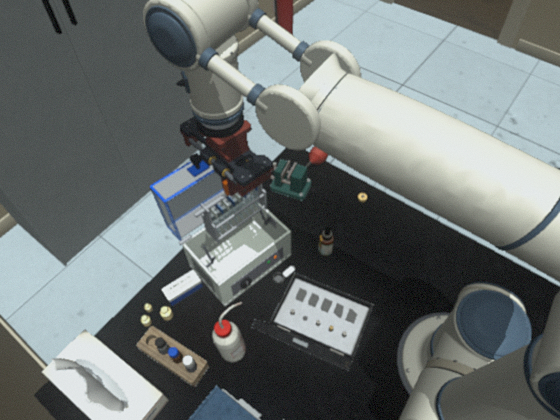

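Run:
```python
from h import *
s=load('w3');im=s['frame'][70:290,200:400,::-1]
cv2.imwrite('pics/w3z.png',cv2.resize(im,None,fx=2.7,fy=2.7,interpolation=cv2.INTER_CUBIC))
```

```text
(no output)
```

View pics/w3z.png

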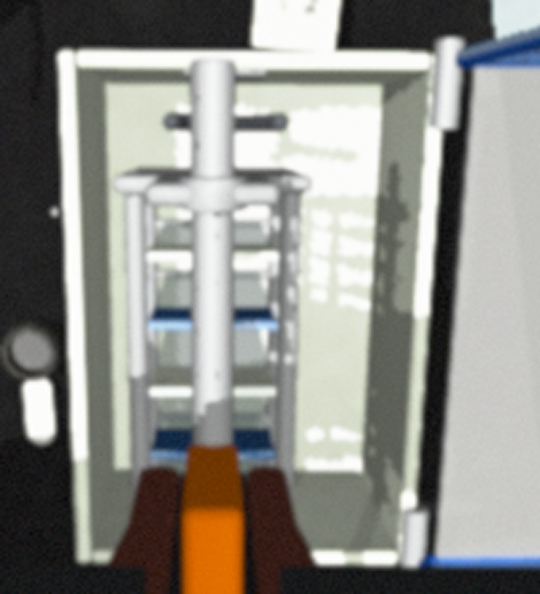

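Run:
```python
from h import *
s=load('w3');f=lambda x,y:(200+x/2.7,70+y/2.7)
Q={n:atz(s,f(*p),.105) for n,p in dict(FL=(60,50),RL=(437,54),FR=(80,563),RR=(404,561)).items()}
for k,v in Q.items(): print(k,v)
m=(atz(s,f(172,121),.137)+atz(s,f(280,121),.137))/2; print('hookL',m)
d=Q['FL']-Q['FR'];print('yaw front',np.degrees(np.arctan2(-d[0],d[1])),np.linalg.norm(d))
d=Q['RL']-Q['RR'];print('yaw rear',np.degrees(np.arctan2(-d[0],d[1])),np.linalg.norm(d))
print('centre',sum(Q.values())/4)
print('ear tip',atz(s,f(213,62),.28),'exp',pose([.506,.0745,.28],-11,0)[0][:2]+.085*np.array([.191,.982]))
d=atz(s,f(172,121),.137)-atz(s,f(280,121),.137);print(np.degrees(np.arctan2(-d[1],-d[0])))
```

```text
FL [0.47231532 0.18394199 0.105     ]
RL [0.60444887 0.15681333 0.105     ]
FR [ 0.4331675  -0.01348178  0.105     ]
RR [ 0.56592833 -0.03843336  0.105     ]
hookL [0.52541081 0.14823243 0.137     ]
yaw front -11.21587986035097 0.20126772321108607
yaw rear -11.16064384002492 0.19901030930068014
centre [0.51896501 0.07221005 0.105     ]
ear tip [0.5222987  0.15634933 0.28      ] exp [0.522235 0.15797 ]
-11.027502043268795
```

Run:
```python
from h import *
C=[.510,.074];yw=-11.2
p,o=pose(C+[.26],yw,14); r.reach(p,o)
p,o=pose(C+[.155],yw,14); r.servo_line(p,o,speed=.08); r.wait(.2)
st=r.sense();print(st['clock'],st['contact_force'],st['torque'],st['tcp_pos']-p)
snap('wrist','w4');a=snap('side','s4');b=snap('scene','c4')
cv2.imwrite('pics/s4z.png',cv2.resize(a['frame'][130:310,140:320,::-1],None,fx=3.2,fy=3.2,interpolation=cv2.INTER_CUBIC))
cv2.imwrite('pics/c4z.png',cv2.resize(b['frame'][100:280,150:300,::-1],None,fx=3.2,fy=3.2,interpolation=cv2.INTER_CUBIC))
```

```text
8.95 [-0.43708598 -0.08392449 -2.4049938 ] [0.0611283  0.17295865 0.00041757] [7.27670811e-05 1.18246318e-05 3.89961114e-04]
```

View pics/w4.png

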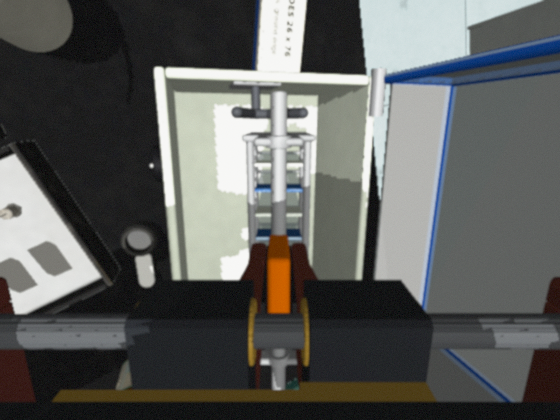

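View pics/s4z.png

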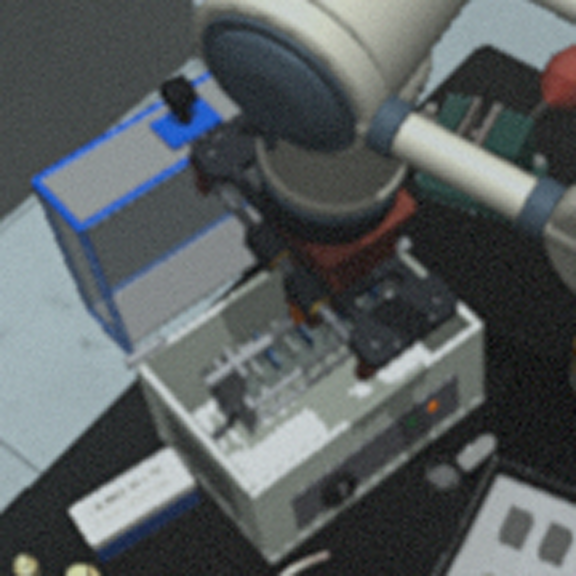

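View pics/c4z.png

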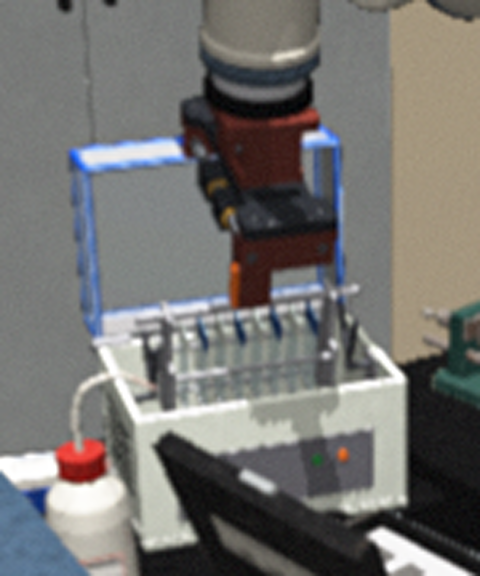

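The rack is inside the tank, above the hooks: tips at (238,113) and (302,113), bar at column 279, and the hood is clear of the gripper. I'll lower in small steps and watch the force.

Run:
```python
from h import *
C=[.510,.074];yw=-11.2
s=load('w4');y=np.radians(yw);X=np.array([np.cos(y),np.sin(y)]);Y=np.array([-X[1],X[0]])
for k in(-.018,.018):print(proj(s,np.r_[np.array(C)+X*k+Y*.076,.137]))
p,o=pose(C+[.155],yw,14)
for z in (.135,.125,.12,.117,.115,.1135,.112):
    p,o=pose(C+[z],yw,14); r.servo_line(p,o,speed=.05); r.wait(.1)
    st=r.sense();print(z,st['contact_force'].round(2),st['torque'].round(2),(st['tcp_pos']-p).round(4))
    if st['contact_force'][2]>5 or np.linalg.norm(st['contact_force'][:2])>12: break
snap('wrist','w5');b=snap('scene','c5')
cv2.imwrite('pics/c5z.png',cv2.resize(b['frame'][100:280,150:300,::-1],None,fx=3.2,fy=3.2,interpolation=cv2.INTER_CUBIC)); print(st['clock'])
```

```text
[[236.10316928 112.01480404]]
[[302.44251549 112.50655766]]
0.135 [ 0.62 -0.23 -2.62] [ 0.03  0.16 -0.  ] [ 0.0001 -0.      0.0003]
0.125 [-0.42  0.2  -3.01] [ 0.05  0.14 -0.01] [ 0. -0. -0.]
0.12 [-0.07  0.38 -3.08] [0.06 0.18 0.03] [-0.     -0.     -0.0001]
0.117 [ 0.18  0.21 -1.79] [-0.02  0.16 -0.06] [-0. -0.  0.]
0.115 [ 0.51 -0.22 -2.35] [-0.04  0.21 -0.01] [-0.  0. -0.]
0.1135 [-4.88 -0.18  5.41] [-0.12  0.81 -0.05] [-0.    -0.     0.001]
11.6
```

View pics/w5.png

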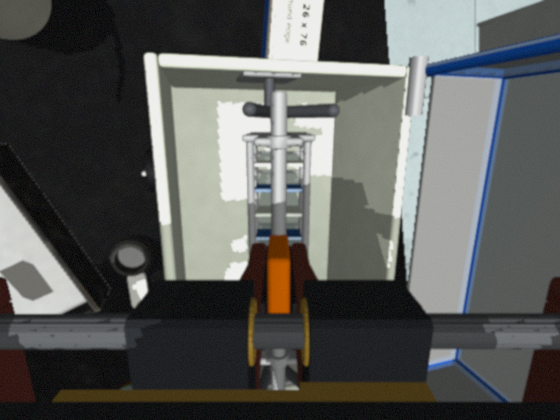

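View pics/c5z.png

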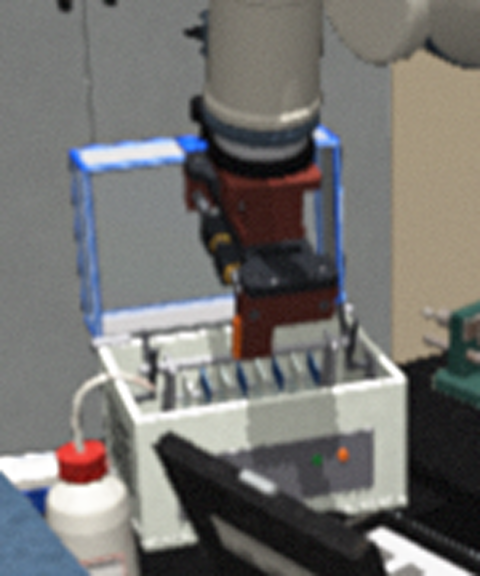

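Run:
```python
from h import *
yw=-11.2
y=np.radians(yw);X=np.array([np.cos(y),np.sin(y)]);C=np.array([.510,.074])
for k,z in ((.001,.1135),(.002,.1135),(.002,.1125),(.002,.1115)):
    p,o=pose(np.r_[C-X*k,z],yw,14); r.servo_line(p,o,speed=.03); r.wait(.15)
    st=r.sense();print(k,z,st['contact_force'].round(2),st['torque'].round(2),(st['tcp_pos']-p).round(4))
    if st['contact_force'][2]>9: break
s=snap('wrist','w6');a=snap('side','s6')
print(st['clock'])
cv2.imwrite('pics/w6z.png',cv2.resize(s['frame'][50:270,140:420,::-1],None,fx=2.7,fy=2.7,interpolation=cv2.INTER_CUBIC))
```

```text
0.001 0.1135 [ 0.55 -1.2   5.61] [-0.23 -0.28 -0.1 ] [ 0.0004 -0.0001  0.001 ]
0.002 0.1135 [ 5.22 -1.07  3.94] [-0.35 -1.   -0.26] [ 0.0006 -0.0002  0.0009]
0.002 0.1125 [ 1.74 -1.55  9.64] [-0.44 -0.69 -0.3 ] [ 0.0006 -0.0002  0.0018]
12.9
```

View pics/w6z.png

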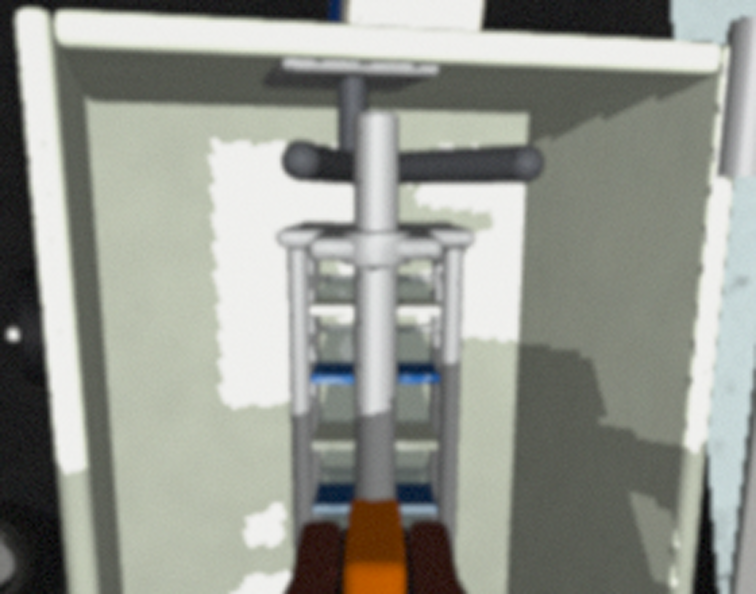

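Bar lies between both hook prongs and both ears carry load (moment splits ~9/3 N). Recentre, press, then release and withdraw along the tool axis.

Run:
```python
from h import *
yw=-11.2
y=np.radians(yw);X=np.array([np.cos(y),np.sin(y)]);C=np.array([.510,.074])-X*.0008
p,o=pose(np.r_[C,.1128],yw,14); r.servo_line(p,o,speed=.03); r.wait(.3)
st=r.sense();print(st['contact_force'].round(2),st['torque'].round(2),(st['tcp_pos']-p).round(4),st['opening'])
r.let_go(); r.wait(.5)
d=Ro.from_euler('xyz',o,degrees=True).apply([0,0,1])
r.servo_line(p-d*.12,o,speed=.1); r.wait(.1)
st=r.sense();print(st['contact_force'].round(2),st['clock'])
s=snap('wrist','w7');b=snap('scene','c7');a=snap('side','s7')
for f in (s,):
  for k in(-.018,.018):print(proj(f,np.r_[C+X*k+np.array([-X[1],X[0]])*.076,.137]))
for k in(.085,-.085):print('bar',proj(s,np.r_[C+np.array([-X[1],X[0]])*k,.115]),proj(b,np.r_[C+np.array([-X[1],X[0]])*k,.115]),proj(a,np.r_[C+np.array([-X[1],X[0]])*k,.115]))
cv2.imwrite('pics/c7z.png',cv2.resize(b['frame'][100:280,150:300,::-1],None,fx=3.2,fy=3.2,interpolation=cv2.INTER_CUBIC))
```

```text
[-2.53 -1.2  10.05] [-0.36  0.11 -0.21] [ 0.     -0.      0.0016] 0.010097076670278027
[-0.68 -0.06 -0.45] 16.75
[[263.69263882 114.52132276]]
[[309.64524647 114.77433316]]
bar [[279.92822842 103.55334491]] [[192.29894037 215.85166579]] [[207.78698176 259.88464066]]
bar [[279.52623055 292.3600081 ]] [[261.23773401 205.65724301]] [[268.51323854 215.98139965]]
```

View pics/w7.png

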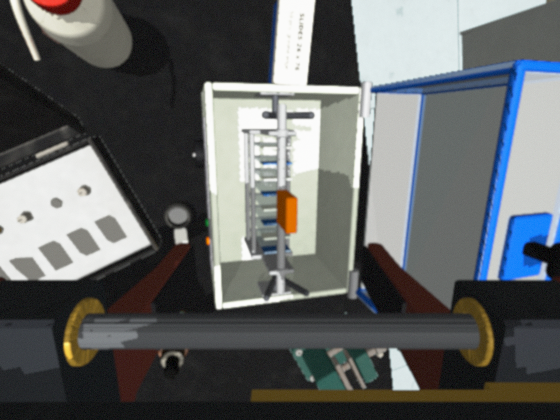

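View pics/c7z.png

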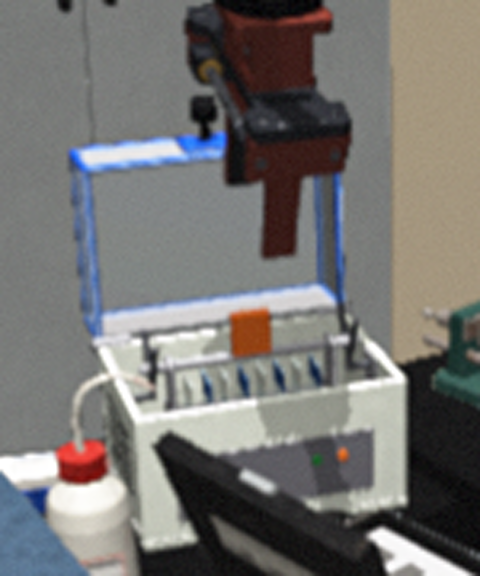

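View pics/s7.png

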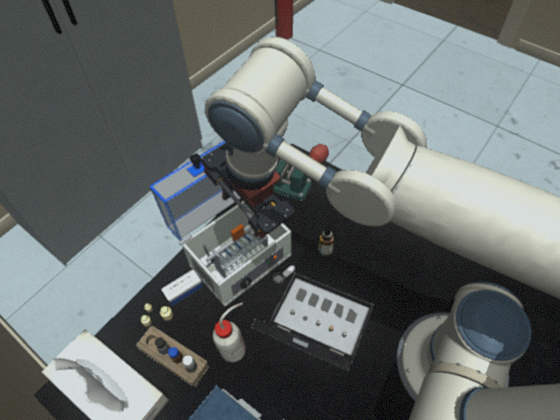

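Both bar ends lie at the predicted seats ((281,104) and about (280,295)), the rack hangs upright and the hood is still open. Next I'll look at the hood grip from above.

```bash
cat >> h.py <<'E'
yh=np.radians(-11.2);SX=np.array([np.cos(yh),np.sin(yh),0]);SY=np.array([-SX[1],SX[0],0])
H=np.r_[np.array([.519,.0722])+.07*SX[:2],.105]; HO=[180,0,168.8]
def grip(th,dy=0,rad=np.hypot(.168,.03)):
    a=th+np.arctan2(30,168); return H-SX*rad*np.cos(a)+np.array([0,0,rad*np.sin(a)])+SY*dy
E
python3 - <<'E'
from h import *
t=r.sense()['tcp_pos']; r.servo_line([t[0],t[1],.53],speed=.2)
g=grip(1.633);print(g)
for th in (1.633,1.2,.8,.4,0): print(r.inverse_kinematics(grip(th)+[0,0,.163],HO))
r.reach(g+[0,0,.163+.07],HO); r.wait(.2)
s=snap('wrist','w8');a=snap('side','s8');print(proj(s,g),proj(s,grip(1.633,.009)),proj(s,grip(1.633,-.009)),r.sense()['clock'])
E
```

```text
[0.62728318 0.05075935 0.27081018]
[  1.52932221  10.34047161  61.96807945   0.         107.69144894
 -77.27067779]
[  3.18905492  -0.61303494  73.36898865   0.         107.24404628
 -75.61094508]
[  4.97851588 -10.13860425  84.95315317   0.         105.18545108
 -73.82148412]
[  6.65068744 -17.53974095  96.08739991   0.         101.45234104
 -72.14931256]
[  7.66732634 -21.11260391 105.26001221   0.          95.8525917
 -71.13267366]
[[279.00503999 232.06534107]] [[292.2833851  232.07601527]] [[265.72702818 232.05492719]] 19.425
```

View pics/w8.png

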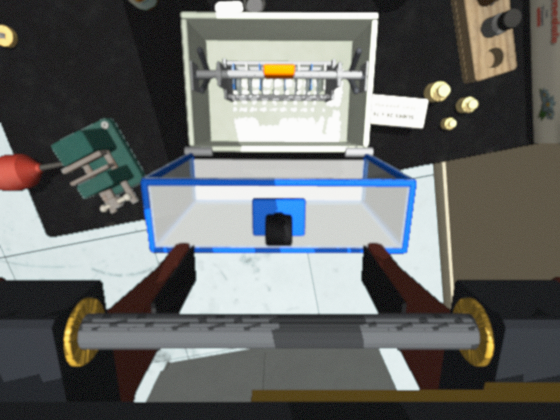

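View pics/s8.png

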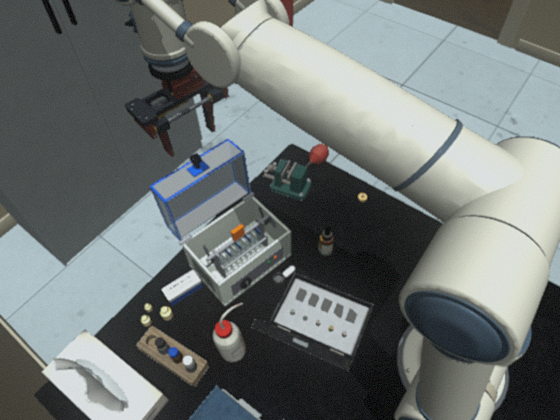

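Grip at (279,230) against (279,232) predicted; the bar sits across both hooks. I'll grab it and swing the hood down.

Run:
```python
from h import *
r.servo_line(grip(1.633)+[0,0,.163],speed=.08); r.grab(12); r.wait(.1)
st=r.sense();print(st['opening'],st['contact_force'].round(2))
for th in np.r_[np.arange(1.5,.15,-.15),.1,.05,.02]:
    r.servo_line(grip(th)+[0,0,.163],HO,speed=.1 if th>.25 else .04)
    st=r.sense();f=st['contact_force'];print(round(th,2),f.round(1),round(st['opening'],4),round(st['clock'],1))
    if np.linalg.norm(f)>20: print('STOP');break
s=snap('wrist','w9');a=snap('side','s9')
```

```text
0.018025259660557482 [ 0.72  0.82 -0.48]
1.5 [-0.8  2.1 -0.8] 0.0178 22.0
1.35 [ 0.4  3.2 -1.8] 0.0179 22.4
1.2 [ 0.   6.5 -0.6] 0.0183 22.8
1.05 [ 0.1  5.5 -0.2] 0.0179 23.2
0.9 [-0.7  6.1  1.2] 0.0178 23.6
0.75 [-0.4  6.9  2.3] 0.0178 24.0
0.6 [-1.3  8.   0.3] 0.0176 24.4
0.45 [-0.2  8.3 -0.1] 0.0181 24.9
0.3 [-0.3  8.2 -1.7] 0.0181 25.3
0.15 [ 0.3  7.7 -1.4] 0.0178 26.1
0.1 [ 0.8  7.1 -1.6] 0.018 26.4
0.05 [ 0.1  8.6 -0.9] 0.0181 26.8
0.02 [ 0.5  8.4 -1.1] 0.0183 27.1
```

View pics/w9.png

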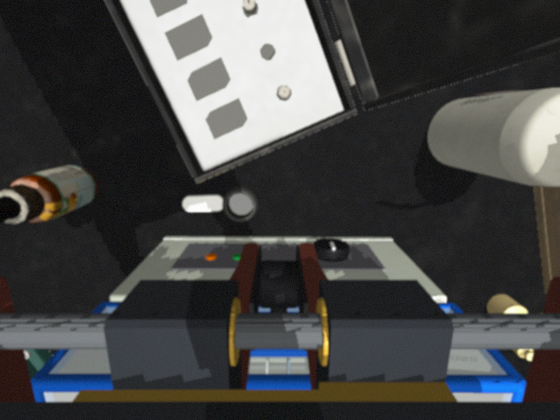

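View pics/s9.png

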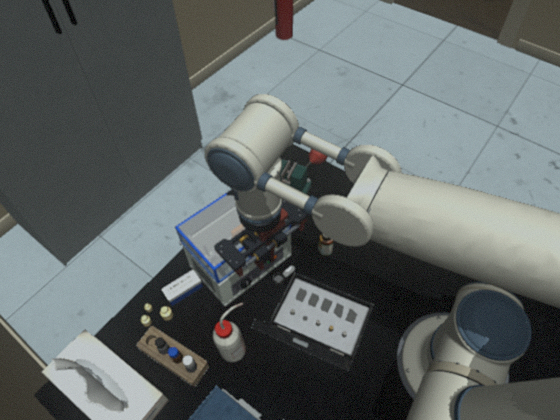

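Run:
```python
from h import *
for th in (.01,0,-.01,-.02,-.03):
    r.servo_line(grip(th,.0015)+[0,0,.163],HO,speed=.03); r.wait(.1)
    st=r.sense();f=st['contact_force'];print(th,f.round(1),round(st['clock'],1))
    if f[2]>5: break
r.let_go(); r.wait(.3)
t=r.sense()['tcp_pos']; r.servo_line([t[0],t[1],t[2]+.15],speed=.1)
r.reach([.40,-.28,.45],[180,0,119]); r.wait(.2)
st=r.sense();print(st['contact_force'].round(2),st['clock'])
b=snap('scene','c10');a=snap('side','s10')
print(proj(a,grip(0)),proj(b,grip(0)),proj(a,grip(.06)),proj(b,grip(.06)))
z=lambda s,y0,x0:cv2.resize(s['frame'][y0:y0+180,x0:x0+125,::-1],None,fx=3.2,fy=3.2,interpolation=cv2.INTER_CUBIC)
cv2.imwrite('pics/f10.png',np.hstack([z(a,140,175),z(b,110,165)]))
cv2.imwrite('pics/s10.png',a['frame'][:,:,::-1])
```

```text
0.01 [-1.7  0.1  0.5] 27.5
0 [ 0.4 -2.2 -0.9] 27.9
-0.01 [ 1.2 -4.4 -1.3] 28.2
-0.02 [-0.4 -5.4  2.9] 28.6
-0.03 [-1.8 -6.8 10.3] 28.9
[0.66 0.28 0.05] 33.6083
[[264.63276302 258.63090429]] [[237.93221748 217.59047979]] [[263.73566083 255.52923263]] [[237.52810496 213.10410546]]
```

View pics/f10.png

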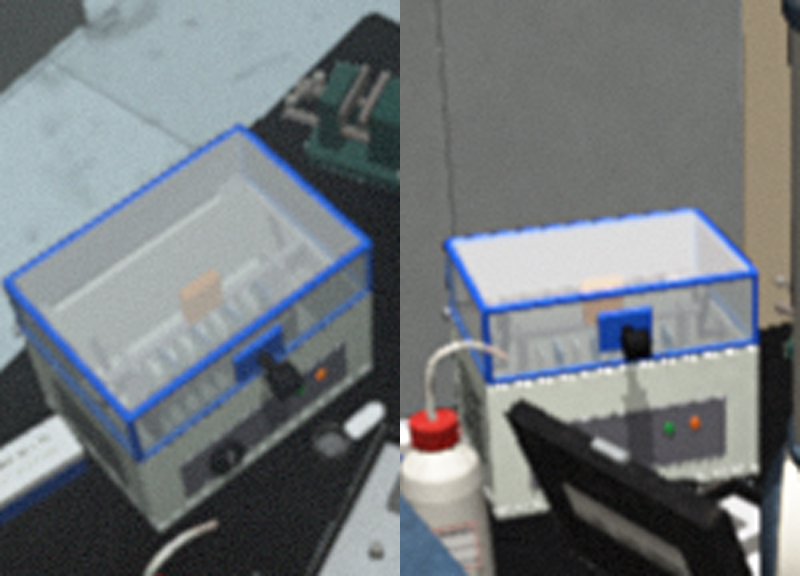

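View pics/s10.png

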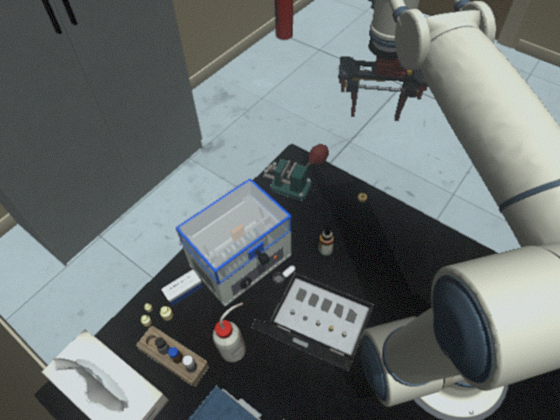

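The hood lies flush on the rim with its grip at side px (264,257). The rack hangs level inside, the bystanders are unmoved, and the arm is clear. Handing in.

```bash
python3 -c "
from station import r
print(r.sense()['clock']); r.hand_in()"
```

```text
33.7083
the job is handed in; nothing more can be done
```

The rack is hanging in both hooks, the hood is closed on its stop, and I handed the job in at 33.7 s. The hand-in gives no verdict, so what follows rests on my own checks.

- **Rack:** I pinched it by the orange tab and lowered it tilted about 14° about its bar, because the gripper body would otherwise have come too close to the open hood. Before letting go I pressed it down with about 10 N. In the pictures afterwards, the left bar end lay within about 1 px of its predicted seat and the right within about 3–5 px. The rack hung level.
- **Hood:** I followed its arc slowly until the stop pushed back with about 10 N, then released it. The final pictures show it flush on the rim, with its grip within about 2 px of where it should be when closed.
- **Bystanders and arm:** By eye, the bystanders show no movement. The arm ended clear of everything, with the force reading near zero.

**Two readings that did not agree perfectly:**
- **Ear load:** While pressing, the moment reading suggested one ear carried more load than the other. Before the last recentring the split was roughly 9 N to 3 N. The pictures after release showed both ears down.
- **Hood sideways pull:** There was up to about 8 N of sideways force while closing the hood, from a small offset. I shifted the grip 1.5 mm before the end, which took it to zero at first, but it read about 7 N the other way when the hood met the stop.

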